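# Set the toy kitchen timer and start it

## Task

Set the wooden toy kitchen timer: with a fingertip, flick the lobed thumbwheel round clockwise (seen from above) click by click until the lobe with the steel stud rests in its click at the pointer, without going past it. Then press the round start button fully down with a fingertip and let it come back up. The timer stands loose, so be gentle: do not lift it, tip it or shove it along the table, and leave the other toys where they are.

Things in the scene. Friction and masses are not known exactly. Their poses are not given: they have to be found in the camera images.
- timer: Toy timer's base: pale wooden block 170 x 260 x 30 mm (own x, y, z), loose on the table, about 1 kg with its parts. Origin: centre of its underside; own z up. Wheel axis at own (0, 45 mm), start button at own (0, -88 mm); the pointer lies on its top at the +x edge beside the wheel. Its -x side faces the robot.
- wheel (a joint): Wheel angle, rad; grows clockwise seen from above; 0 = stud at the pointer. Sprung clicks every 60 deg (1.047 rad). Starts 2, 3 or 4 clicks short (about -2.09, -3.14 or -4.19), rarely balanced midway between two of these. Pushed a little past half a click it snaps on into the next notch by itself; let go sooner it falls back. No stops: it can pass 0. Takes about 2 N at the rim.
- wheel_center (a point): On the wheel's vertical axis, level with its upper face, 54 mm above the table. The wheel lies flat: wooden disc, radius 46 mm, with 6 equal round-ended lobes 16 mm wide reaching to radius 64 mm; all 18 mm thick (36 to 54 mm above the table, 6 mm clear of the base). In a click the lobes point along the timer's +x and every 60 deg from it; the 40 mm gaps lie midway between.
- stud (a point): Top centre of the upright steel stud, 15 mm in diameter and 10 mm high, on one lobe's upper face, 54 mm from the wheel's axis and 64 mm above the table. It turns with the wheel.
- pointer_tip (a point): Tip of the pointer: a dark steel arrow 18 mm long, 17 mm wide and 4 mm high on the base's top, its tip 66 mm from the wheel's axis along the timer's own +x, pointing at the wheel.
- start_button (a joint): The start button's travel, m: 0 up, 0.006 fully down, sprung (1.5 N to begin, 5 N fully down); it comes back by itself.
- start_button_top (a point): Top centre of the start button: an upright pale wooden cylinder 34 mm in diameter, its top 48 mm above the table when up, in a 48 mm collar whose top is 36 mm above the table.
- pot: Bystander: steel toy pot, 84 mm in diameter, 55 mm high, to the timer's own +y side. Origin: centre of its underside.
- cup: Bystander: white toy mug, 56 mm in diameter, 50 mm high, to the timer's own -y side. Origin: centre of its underside.
- shaker: Bystander: turned wooden shaker, 34 mm in diameter, 64 mm high, beyond the timer. Origin: centre of its underside.
- whisk: Bystander: flat green silicone whisk, 172 mm long, 40 mm wide, 14 mm high, lying beyond the timer. Origin: underside, where handle and loops meet; own x points along the loops.

How it is judged:
By the outcome, as a careful person would: the job done as asked, in the order asked, and still so for the second after the job is handed in, with the robot touching nothing.
It also fails if it takes over 51 s, if anything falls off the work surface, if the arm or the gripper's body presses on something with over 40 N, if the wrist force passes 120 N, or if a joint passes its speed limit or range.

## Robot

A 6-joint arm with a two-finger parallel gripper is mounted at the origin on the work surface. World frame = base frame: x ahead of the robot, y to its left, z up, the work surface at z = 0. Lengths are in mm, angles in rad, forces in N, time in s.
With the tool pointing down it reaches from about 275 to 750 mm from the base axis. Payload 10.2 kg.
Tool frame: the origin (TCP) lies midway between the tips of the shut fingers; the grasp point (between the pads) lies grip_depth behind it (grip_depth is the distance from the TCP to the grasp point, in mm); z points along the fingers, y is the line along which they close (so a half turn about z gives the same grasp; the last joint's range is limited). The gripper opens to 85 mm and grips with 20 to 120 N. Pads are 22 mm wide; open, the fingers measure 114 mm over their backs; the gripper's body (76 mm by 85 mm) begins 54 mm behind the grasp point. The pads swing forward as they close: fully open they stand 13 mm farther back than shut.
Start: joints at [-1.327, 0.313, 1.498, -0, 1.331, -0.223], TCP at [236.255, -468.844, 231.294] pointing down, gripper open.
Joint ranges: [-2.94, 2.94], [-0.97, 2.17], [0.19, 2.56], [-1.23, 4.37], [0.02, 3.11], [-2.88, 2.88]. Speed limits (rad/s): [2.39, 2.39, 3.01, 3.14, 3.14, 3.14].

## Interface

Orientations are given as a unit quaternion [w, x, y, z].
In Python, from rig import * gives the robot as it stands.
- The arm moves only by the tool servo_tool, never from a script. Its argument "commands" is a list of rows, each a list of 3 entries, a list of its own where there are three numbers: the gripper command: -1 is fully open, 1 is shut, values between are in proportion, then the shift along the tool's x, y, z in m, then the turn, a rotation vector about the tool's x, y, z in units of 6 degrees (1.0 is 6 degrees). In form: [[grip, [dx, dy, dz], [ax, ay, az]], ...]. A call has 1 to 10 rows; each row shifts and turns the commanded pose from where the row before left it, along the tool's axes as they then stand; what a row does not reach is not made up. A row lasts 1/12 s, in which the tool goes at most 41.7 mm and 7.16 degrees, less where a joint would pass 70% of its speed; a pose out of reach is approached as far as the arm can. A call is refused whole if a number of a shift passes 0.0417 or a number of a turn 1, either way. A call with a gripper value outside its range is refused whole. The fingers move at their own pace and stop on an object; "squeeze" is the grip in N (left out, the last holds). Time passes only in rows, so rows that do not move let the fingers close. It gives the time, the measured TCP pose, the force, the opening and the grip force at its end, in the units of the state.
- sense(): the state, without advancing time (a new reading comes with each control period).
- capture(name): name is "scene" or "top" or "wrist"; returns a dict with "pixels" (480x640x3 uint8, red, green, blue), "z_map" (480x640 float32, mm along the optical axis (not along the pixel's ray), 0 where there is no reading), "fx", "fy", "cx", "cy" (pixels), "distortion" ([k1, k2, p1, p2, k3] as OpenCV has them; the pictures are not rectified), "rvec" (rotation vector, rad) and "tvec" (3), from world to camera coordinates, as OpenCV has them; the wrist camera has in their place "T_tool_cam" (4x4, takes a point from camera to tool coordinates, whose origin is the TCP and whose axes are the flange's). Camera axes: x right, y down, z forward; pixel columns grow to the right and rows downward; lengths in mm; the calibration is good to about 2 mm. A picture is of the moment at which its call begins: read the wrist's pose just before it.
- finish_job(): hands the job in; it is judged then, once.
The state is a dict: "time_s": time; "joints": joint angles; "dq": joint speeds; "tau": joint torques, N m; "eef_pos": TCP position; "ee_rot": TCP orientation; "force": force on the tool from outside, world axes, zero at the start; "wrist_torque": the same for the moment, N m; "grip_width": opening from 0.0 (shut) to 1.0 (fully open); "grip_force": force on a finger pad.
Only numpy, scipy, OpenCV 4.12 (cv2) and the standard library are available. Lean on these libraries where they do the work, as an engineer would, in place of code of your own. Each camera call takes 0.05 s, during which the arm holds its last target. There are 200 camera calls.

## Working session

There is one attempt and no reset: what is moved stays moved. The work goes in short steps, Python scripts to look and compute and a tool call to move; the robot and the scene stay as the last step left them, time stands still between calls to the robot, and variables do not carry over. Pictures are saved under pics/ and viewed, at most 10 in all, crops included, and the job is handed in when it is done.

Besides the shell and the picture viewer there is one more tool, called after "Request:" by a JSON object that holds its "api" and its "payload", one argument or row to a line. servo_tool: Moves the arm, as the interface text tells. Its arguments: {"type":"object","properties":{"commands":{"type":"array"},"squeeze":{"type":"number"}},"required":["commands"]}

```bash
mkdir -p pics; python3 - <<'E'
from rig import *
import cv2,numpy as np,pickle
s=sense();print(s)
for n in("scene","top"):
    c=capture(n);pickle.dump(c,open(n+'.pkl','wb'));cv2.imwrite(f'pics/{n}0.png',c['pixels'][:,:,::-1])
    print(n,c['fx'],c['cx'],c['cy'],c['rvec'],c['tvec'],c['distortion'])
E
```

```text
{'time_s': 0.0, 'joints': array([-1.32739378e+00,  3.13480473e-01,  1.49847417e+00, -1.49584274e-05,
        1.33102989e+00, -2.23394497e-01]), 'dq': array([ 0.00045692, -0.00100412, -0.00010014, -0.00116016,  0.00116458,
        0.00040346]), 'tau': array([ 5.30848902e-04, -4.12263572e+01, -2.59740901e+01, -2.17448055e-04,
        4.09340937e-03, -2.90463606e-05]), 'eef_pos': array([ 236.18437457, -468.56130897,  230.70553629]), 'ee_rot': array([-6.95834820e-04,  9.72885340e-01,  2.31286902e-01, -1.42257644e-05]), 'force': array([ 0.06734437,  0.05102545, -0.08105108]), 'wrist_torque': array([ 0.06420082,  0.05345379, -0.02670657]), 'grip_force': 0.0, 'grip_width': 1.0001724521756803}
scene 543.5891893927566 324.7072352617955 244.33103258015308 [ 1.45287465  2.09086147 -0.89161718] [ 180.90440742 -347.47089916 1466.00812373] [0.02827749 0.         0.         0.         0.        ]
top 504.895080045957 322.4410124255799 233.53318762415444 [ 2.12749212 -2.1782827   0.09872872] [ 63.64357479 624.07439145 932.42303481] [0.04046911 0.         0.         0.         0.        ]
```

View pics/top0.png

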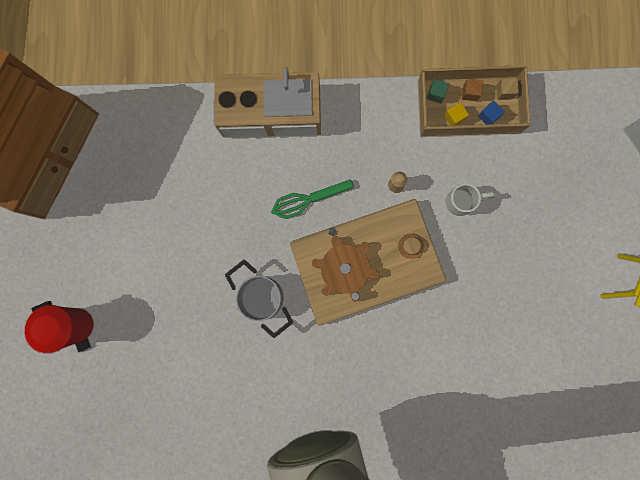

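View pics/scene0.png

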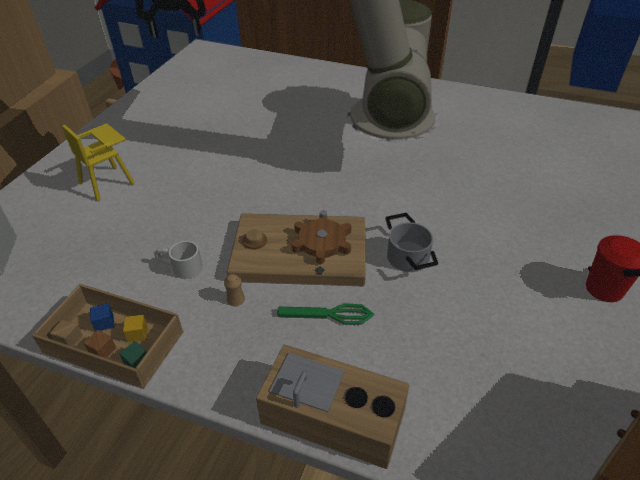

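The top view shows the wheel centre near (345,268), the stud near (355,296) and the pointer near (333,232), so the stud is about opposite the pointer (3 clicks short). The button is near (412,244). The scene view agrees: wheel (322,236), stud (323,214), pointer (320,269), button (255,238). Next I'll enlarge both.

```bash
python3 - <<'E'
import cv2,pickle,numpy as np
t=pickle.load(open('top.pkl','rb'))['pixels'][190:335,280:460];s=pickle.load(open('scene.pkl','rb'))['pixels'][200:290,220:380]
a=cv2.resize(t,None,fx=4,fy=4,interpolation=cv2.INTER_CUBIC);cv2.imwrite('pics/topc.png',a[:,:,::-1])
b=cv2.resize(s,None,fx=5,fy=5,interpolation=cv2.INTER_CUBIC);cv2.imwrite('pics/scenec.png',b[:,:,::-1])
E
```

```text
(no output)
```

View pics/topc.png

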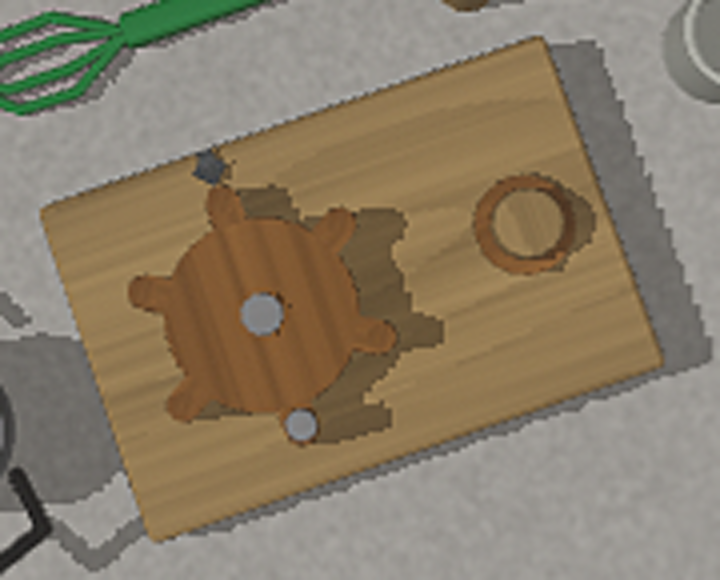

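View pics/scenec.png

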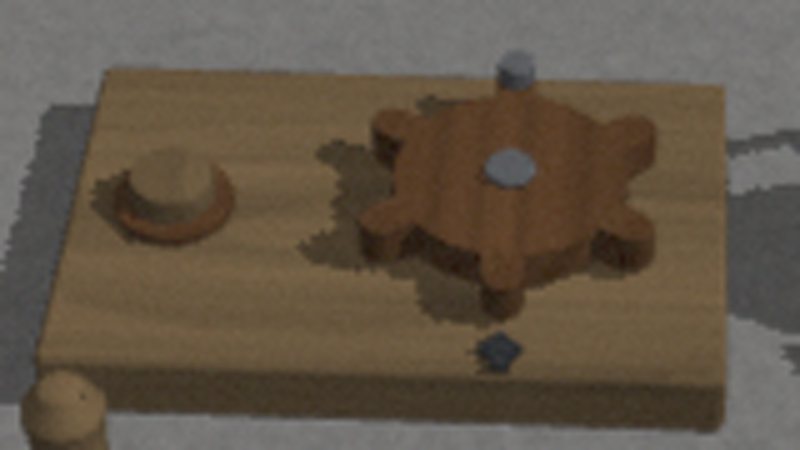

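Top crop: hub (262,314), stud (301,425), pointer (210,167), button (528,223), corners (42,210), (543,38), (662,362), (155,540). Scene crop: hub (510,168), stud (516,60), button top (172,163), corners (107,68), (724,86), (38,358), (724,382). The stud lobe is directly opposite the pointer, so 3 clicks are needed.

```bash
cat > h.py <<'E'
import cv2,pickle,numpy as np
from scipy.optimize import least_squares
from scipy.spatial.transform import Rotation as R
def load(n):return pickle.load(open(n+'.pkl','rb'))
def K(c):return np.array([[c['fx'],0,c['cx']],[0,c['fy'],c['cy']],[0,0,1.]])
def proj(c,P):return cv2.projectPoints(np.array(P,float).reshape(-1,1,3),np.array(c['rvec'],float),np.array(c['tvec'],float),K(c),np.array(c['distortion'],float))[0].reshape(-1,2)
E
python3 - <<'E'
from h import *
T=load('top');S=load('scene')
t=lambda u,v:[(u+.5)/4-.5+280,(v+.5)/4-.5+190]
s=lambda u,v:[(u+.5)/5-.5+220,(v+.5)/5-.5+200]
pts={'hub':(t(262,314),s(510,168)),'stud':(t(301,425),s(516,60)),'btn':(t(528,223),s(172,163)),'c-x+y':(t(155,540),s(724,86)),'c-x-y':(t(662,362),s(107,68)),'c+x-y':(t(543,38),s(38,358)),'c+x+y':(t(42,210),s(724,382))}
for n,(a,b) in pts.items():
    r=least_squares(lambda P:np.r_[proj(T,P)[0]-a,proj(S,P)[0]-b],[400,0,40]);print(n,r.x.round(1),r.fun.round(2))
# model fit x,y,yaw
M={'hub':(0,45,57),'btn':(0,-88,48),'c-x+y':(-85,130,30),'c-x-y':(-85,-130,30),'c+x-y':(85,-130,30),'c+x+y':(85,130,30)}
def W(p,m):
    c,q=np.cos(p[2]),np.sin(p[2]);return [p[0]+c*m[0]-q*m[1],p[1]+q*m[0]+c*m[1],m[2]]
f=lambda p:np.concatenate([np.r_[proj(T,W(p,M[n]))[0]-pts[n][0],proj(S,W(p,M[n]))[0]-pts[n][1]] for n in M])
r=least_squares(f,[450,0,0.2]);p=r.x;print(p,r.fun.round(1))
for n in M:print(n,np.round(W(p,M[n]),1))
print('stud if -pi',W(p,(-54,45,64)),'ptr',W(p,(66,45,30)))
E
```

```text
hub [557.    8.6  55.1] [-0.45  0.17 -0.5  -0.02]
stud [505.6  -8.   63.7] [-0.29  0.11 -0.34 -0.01]
btn [ 596.8 -117.    52.2] [-0.38  0.17 -0.44 -0.05]
c-x+y [452.4  62.3  27.4] [-0.86  0.3  -1.    0.01]
c-x-y [ 531.3 -181.1   28.8] [-0.27  0.12 -0.32 -0.04]
c+x-y [ 688.3 -131.2   27.9] [-0.68  0.32 -0.72 -0.09]
c+x+y [610.8 113.3  27.2] [-0.66  0.23 -0.67  0.01]
[ 5.70809144e+02 -3.40152454e+01  3.07589330e-01] [-0.6  0.  -0.4 -0.7 -0.3  0.  -0.8  1.6 -1.9  1.5  0.2 -1.3  1.3  1.2
 -1.  -1.4 -0.1 -1.3 -2.1  0.  -2.  -0.7  0.3 -0.1]
hub [557.2   8.9  57. ]
btn [ 597.5 -117.9   48. ]
c-x+y [450.4  64.1  30. ]
c-x-y [ 529.2 -183.6   30. ]
c+x-y [ 691.2 -132.2   30. ]
c+x+y [612.5 115.6  30. ]
stud if -pi [np.float64(505.7192798238237), np.float64(-7.476413991374677), 64] ptr [np.float64(620.0872235363764), np.float64(28.855024886853077), 30]
```

Points agree with the model (timer origin at about (571,-34), yaw 17.6°, wheel axis (557,9), button (597,-118)). The plan is to shut the fingers and put the tip in the gap at own -30°. I then turn it about the wheel axis with the tool yaw following, exactly 60° per click, so the tip always ends centred in a gap. First comes the approach.

Request:
{"api": "servo_tool", "payload": {
  "commands": [
    [1,[0.0276,-0.012,0.005],[0,0,0]],
    [1,[0.0276,-0.012,0.005],[0,0,0]],
    [1,[0.0276,-0.012,0.005],[0,0,0]],
    [1,[0.0276,-0.012,0.005],[0,0,0]],
    [1,[0.0276,-0.012,0.005],[0,0,0]],
    [1,[0.0276,-0.012,0.005],[0,0,0]],
    [1,[0.0276,-0.012,0.005],[0,0,0]],
    [1,[0.0276,-0.012,0.005],[0,0,0]],
    [1,[0.0276,-0.012,0.005],[0,0,0]],
    [1,[0.0276,-0.012,0.005],[0,0,0]]
  ],
  "squeeze": 20
}}

```text
time_s: 0.93
eef_pos: [429.4, -236.1, 180.8]
ee_rot: [-0.0, 0.973, 0.231, -0.0]
force: [0.3, -0.0, -0.9]
grip_width: 0.003
grip_force: 0.0
```

Request:
{"api": "servo_tool", "payload": {
  "commands": [
    [1,[0.0276,-0.012,0.005],[0,0,0]],
    [1,[0.0276,-0.012,0.005],[0,0,0]],
    [1,[0.0276,-0.012,0.005],[0,0,0]],
    [1,[0.0276,-0.012,0.005],[0,0,0]],
    [1,[0.0276,-0.012,0.005],[0,0,0]],
    [1,[0.0276,-0.012,0.005],[0,0,0]],
    [1,[0.0276,-0.012,0.005],[0,0,0]],
    [1,[0.0276,-0.012,0.005],[0,0,0]],
    [1,[0.0276,-0.012,0.005],[0,0,0]],
    [1,[0.0276,-0.012,0.005],[0,0,0]]
  ]
}}

```text
time_s: 1.77
eef_pos: [621.8, -4.7, 130.6]
ee_rot: [-0.0, 0.973, 0.231, -0.0]
force: [-0.6, -1.1, 0.2]
grip_width: -0.004
grip_force: 0.0
```

Request:
{"api": "servo_tool", "payload": {
  "commands": [
    [1,[0,0,0],[0,0,-0.85]],
    [1,[0,0,0],[0,0,-0.85]],
    [1,[0,0,0],[0,0,-0.85]],
    [1,[0,0,0],[0,0,-0.85]],
    [1,[0,0,0],[0,0,-0.85]],
    [1,[0,0,0],[0,0,-0.85]],
    [1,[0,0,0],[0,0,-0.85]],
    [1,[0,0,0],[0,0,-0.85]],
    [1,[0,0,0],[0,0,-0.85]],
    [1,[0,0,0],[0,0,0]]
  ]
}}

```text
time_s: 2.6
eef_pos: [621.0, -6.1, 130.9]
ee_rot: [-0.0, 0.805, 0.594, -0.0]
force: [0.1, -0.1, 0.4]
grip_width: 0.002
grip_force: 0.0
```

Request:
{"api": "servo_tool", "payload": {
  "commands": [
    [1,[0,0,0],[0,0,-0.8]],
    [1,[0,0,0],[0,0,0]]
  ]
}}

```text
time_s: 2.77
eef_pos: [621.1, -6.1, 131.0]
ee_rot: [-0.0, 0.78, 0.626, -0.0]
force: [-0.5, -0.5, 0.5]
grip_width: 0.003
grip_force: 0.0
```

```bash
cat > w.py <<'E'
from rig import *
from h import *
import sys
def wrist(name):
    s=sense();c=capture('wrist');c['s']=s;pickle.dump(c,open(name+'.pkl','wb'))
    q=s['ee_rot'];Rt=R.from_quat([q[1],q[2],q[3],q[0]]).as_matrix()
    T=np.array(c['T_tool_cam'],float)
    Rc=Rt@T[:3,:3];tc=Rt@T[:3,3]+s['eef_pos']
    c['rvec']=R.from_matrix(Rc.T).as_rotvec();c['tvec']=-Rc.T@tc
    im=c['pixels'][:,:,::-1].copy()
    p=(570.8,-34,.3076)
    def W(x,y,z):return [p[0]+np.cos(p[2])*x-np.sin(p[2])*y,p[1]+np.sin(p[2])*x+np.cos(p[2])*y,z]
    for m in [(0,45,57),(0,-88,48),(66,45,34)]+[(54*np.cos(a),45+54*np.sin(a),54) for a in np.arange(6)*np.pi/3]+[(-85,130,30),(85,130,30),(-85,-130,30),(85,-130,30)]:
        u=proj(c,W(*m))[0]
        if np.abs(u).max()<1e4: cv2.drawMarker(im,tuple(int(round(v)) for v in u),(255,0,255),cv2.MARKER_CROSS,12,1)
    cv2.imwrite(f'pics/{name}.png',im);print(s['time_s'],s['eef_pos'].round(1),s['ee_rot'].round(4),s['force'].round(2))
if __name__=='__main__':wrist(sys.argv[1])
E
python3 w.py w1
```

```text
2.7667 [621.1  -6.1 131. ] [-2.000e-04  7.801e-01  6.256e-01 -2.000e-04] [-0.52 -0.49  0.46]
```

View pics/w1.png

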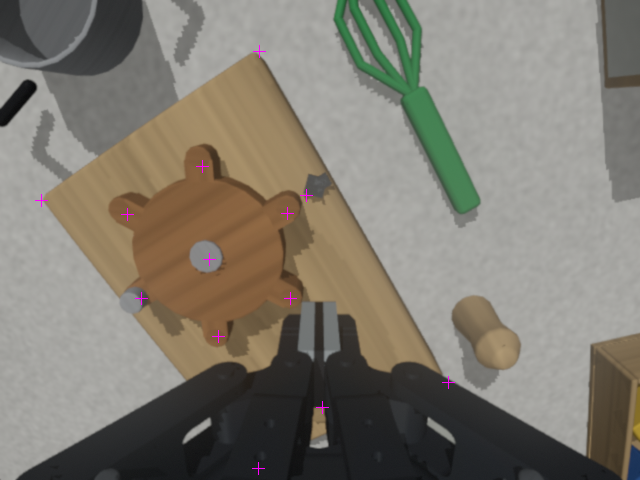

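The wrist view shows the stud at (131,300), opposite the pointer at (318,185). The hub is at (205,256) against a prediction of (209,259), which is within 2–3 mm, so I shift the axis a bit to (556.6,10). Now I lower the tip into the gap.

Request:
{"api": "servo_tool", "payload": {
  "commands": [
    [1,[0.0019,-0.0004,0.01],[0,0,0]],
    [1,[0,0,0.012],[0,0,0]],
    [1,[0,0,0.012],[0,0,0]],
    [1,[0,0,0.012],[0,0,0]],
    [1,[0,0,0.012],[0,0,0]],
    [1,[0,0,0.01],[0,0,0]],
    [1,[0,0,0.007],[0,0,0]],
    [1,[0,0,0.005],[0,0,0]],
    [1,[0,0,0.005],[0,0,0]],
    [1,[0,0,0.004],[0,0,0]]
  ]
}}

```text
time_s: 3.65
eef_pos: [621.4, -4.2, 42.0]
ee_rot: [0.0, 0.78, 0.626, 0.0]
force: [0.3, -0.4, 0.4]
grip_width: 0.002
grip_force: 0.0
```

Request:
{"api": "servo_tool", "payload": {
  "commands": [
    [1,[-0.00345,-9e-05,0],[0,0,0.5]],
    [1,[-0.00345,-9e-05,0],[0,0,0.5]],
    [1,[-0.00345,-9e-05,0],[0,0,0.5]],
    [1,[-0.00345,-9e-05,0],[0,0,0.5]],
    [1,[-0.00345,-9e-05,0],[0,0,0.5]],
    [1,[-0.00345,-9e-05,0],[0,0,0.5]],
    [1,[-0.00345,-9e-05,0],[0,0,0.5]],
    [1,[-0.00345,-9e-05,0],[0,0,0.5]],
    [1,[-0.00345,-9e-05,0],[0,0,0.5]],
    [1,[-0.00345,-9e-05,0],[0,0,0.5]]
  ]
}}

```text
time_s: 4.48
eef_pos: [606.0, -34.6, 42.7]
ee_rot: [0.001, 0.916, 0.401, 0.001]
force: [1.9, 0.5, 0.6]
grip_width: -0.003
grip_force: 0.8
```

```bash
python3 -c "
from rig import *;s=sense();print(s['joints'].round(2),s['force'].round(2),s['wrist_torque'].round(2))"
```

```text
[-0.25  0.69  1.44  0.    1.01  0.5 ] [1.9  0.5  0.56] [ 0.05 -0.26 -0.01]
```

The push force is about 2 N, as expected. I finish the click.

Request:
{"api": "servo_tool", "payload": {
  "commands": [
    [1,[-0.00345,-9e-05,0],[0,0,0.5]],
    [1,[-0.00345,-9e-05,0],[0,0,0.5]],
    [1,[-0.00345,-9e-05,0],[0,0,0.5]],
    [1,[-0.00345,-9e-05,0],[0,0,0.5]],
    [1,[-0.00345,-9e-05,0],[0,0,0.5]],
    [1,[-0.00345,-9e-05,0],[0,0,0.5]],
    [1,[-0.00345,-9e-05,0],[0,0,0.5]],
    [1,[-0.00345,-9e-05,0],[0,0,0.5]],
    [1,[-0.00345,-9e-05,0],[0,0,0.5]],
    [1,[-0.00345,-9e-05,0],[0,0,0.5]]
  ]
}}

```text
time_s: 5.32
eef_pos: [576.8, -52.9, 42.6]
ee_rot: [0.0, 0.989, 0.15, 0.0]
force: [0.0, 0.3, -0.2]
grip_width: -0.003
grip_force: 0.0
```

```bash
python3 - <<'E'
from rig import *
from h import *
c=capture('top');pickle.dump(c,open('top1.pkl','wb'));s=sense();print(s['force'].round(2))
a=cv2.resize(c['pixels'][190:335,280:460],None,fx=4,fy=4,interpolation=cv2.INTER_CUBIC);cv2.imwrite('pics/topc1.png',a[:,:,::-1])
E
```

```text
[ 0.97 -0.65  0.13]
```

View pics/topc1.png

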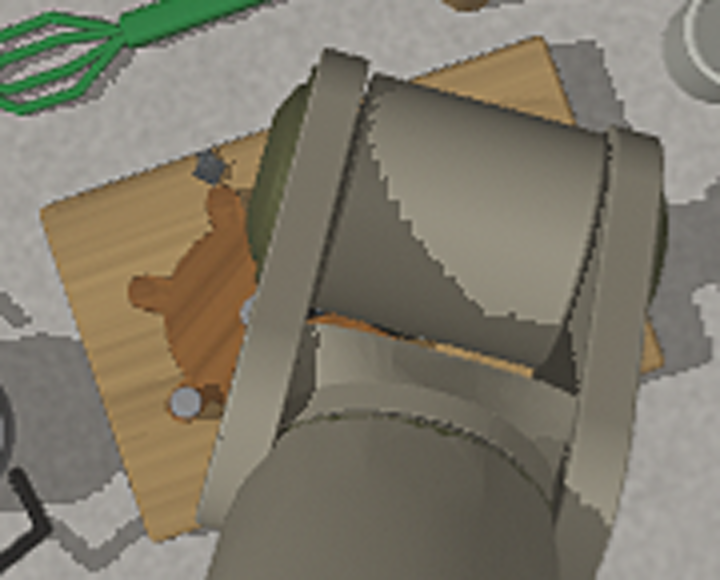

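The stud is now at (185,402), one lobe further clockwise, with the wheel in its click and the timer corners unmoved at (42,210) and (543,38). Two clicks remain, so I do the second.

Request:
{"api": "servo_tool", "payload": {
  "commands": [
    [1,[-0.00345,-9e-05,0],[0,0,0.5]],
    [1,[-0.00345,-9e-05,0],[0,0,0.5]],
    [1,[-0.00345,-9e-05,0],[0,0,0.5]],
    [1,[-0.00345,-9e-05,0],[0,0,0.5]],
    [1,[-0.00345,-9e-05,0],[0,0,0.5]],
    [1,[-0.00345,-9e-05,0],[0,0,0.5]],
    [1,[-0.00345,-9e-05,0],[0,0,0.5]],
    [1,[-0.00345,-9e-05,0],[0,0,0.5]],
    [1,[-0.00345,-9e-05,0],[0,0,0.5]],
    [1,[-0.00345,-9e-05,0],[0,0,0.5]]
  ]
}}

```text
time_s: 6.2
eef_pos: [543.0, -54.4, 42.6]
ee_rot: [0.0, 0.994, -0.11, 0.001]
force: [0.4, -1.0, -0.8]
grip_width: -0.002
grip_force: 0.7
```

Request:
{"api": "servo_tool", "payload": {
  "commands": [
    [1,[-0.00345,-9e-05,0],[0,0,0.5]],
    [1,[-0.00345,-9e-05,0],[0,0,0.5]],
    [1,[-0.00345,-9e-05,0],[0,0,0.5]],
    [1,[-0.00345,-9e-05,0],[0,0,0.5]],
    [1,[-0.00345,-9e-05,0],[0,0,0.5]],
    [1,[-0.00345,-9e-05,0],[0,0,0.5]],
    [1,[-0.00345,-9e-05,0],[0,0,0.5]],
    [1,[-0.00345,-9e-05,0],[0,0,0.5]],
    [1,[-0.00345,-9e-05,0],[0,0,0.5]],
    [1,[-0.00345,-9e-05,0],[0,0,0.5]]
  ]
}}

```text
time_s: 7.03
eef_pos: [512.5, -38.4, 42.6]
ee_rot: [-0.0, 0.932, -0.364, 0.001]
force: [-0.5, -0.4, 1.0]
grip_width: 0.001
grip_force: 0.0
```

Request:
{"api": "servo_tool", "payload": {
  "commands": [
    [1,[0,0,0],[0,0,0]],
    [1,[0,0,-0.004],[0,0,0]],
    [1,[0,0,-0.006],[0,0,0]],
    [1,[0,0,-0.01],[0,0,0]],
    [1,[0,0,-0.012],[0,0,0]],
    [1,[0,0,-0.012],[0,0,0]],
    [1,[0,0,-0.012],[0,0,0]],
    [1,[0,0,-0.01],[0,0,0]],
    [1,[0,0,0],[0,0,0]]
  ]
}}

```text
time_s: 7.78
eef_pos: [513.5, -38.8, 110.9]
ee_rot: [-0.0, 0.932, -0.363, 0.002]
force: [0.1, -0.9, -0.1]
grip_width: -0.003
grip_force: 0.0
```

```bash
python3 w.py w2
```

```text
7.7833 [513.5 -38.8 110.9] [-2.000e-04  9.319e-01 -3.626e-01  2.200e-03] [ 0.09 -0.92 -0.1 ]
```

View pics/w2.png

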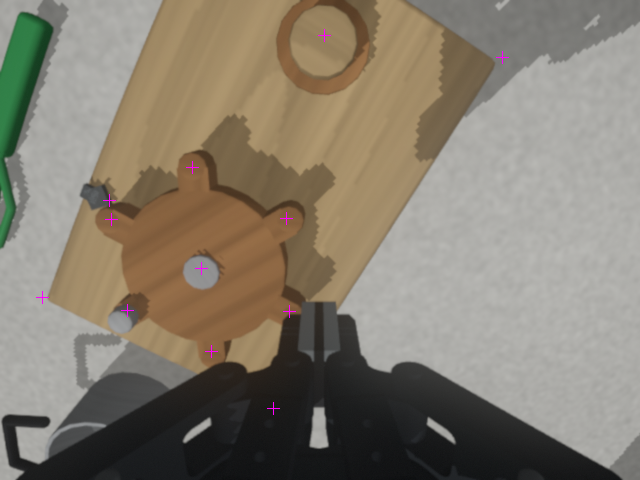

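The wrist view shows the stud at (122,318), exactly one lobe short of the pointer at (95,195), with the hub at (200,272). One click is left, so I go back over the gap at own -90°.

Request:
{"api": "servo_tool", "payload": {
  "commands": [
    [1,[0.0069,-0.00036,0],[0,0,-1]],
    [1,[0.0069,-0.00036,0],[0,0,-1]],
    [1,[0.0069,-0.00036,0],[0,0,-1]],
    [1,[0.0069,-0.00036,0],[0,0,-1]],
    [1,[0.0069,-0.00036,0],[0,0,-1]],
    [1,[0.0069,-0.00036,0],[0,0,-1]],
    [1,[0.0069,-0.00036,0],[0,0,-1]],
    [1,[0.0069,-0.00036,0],[0,0,-1]],
    [1,[0.0069,-0.00036,0],[0,0,-1]],
    [1,[0.0069,-0.00036,0],[0,0,-1]]
  ]
}}

```text
time_s: 8.67
eef_pos: [576.7, -52.8, 107.5]
ee_rot: [-0.0, 0.988, 0.154, -0.001]
force: [1.7, -0.1, 0.1]
grip_width: -0.002
grip_force: 0.0
```

Request:
{"api": "servo_tool", "payload": {
  "commands": [
    [1,[0,0,0],[0,0,0]],
    [1,[0,0,0],[0,0,0]]
  ]
}}

```text
time_s: 8.83
eef_pos: [576.4, -52.6, 107.6]
ee_rot: [-0.0, 0.989, 0.15, -0.001]
force: [-0.9, -0.1, -0.1]
grip_width: 0.001
grip_force: 0.0
```

Pose as at the end of click one. Lower, then the last click.

Request:
{"api": "servo_tool", "payload": {
  "commands": [
    [1,[0,0,0.012],[0,0,0]],
    [1,[0,0,0.012],[0,0,0]],
    [1,[0,0,0.012],[0,0,0]],
    [1,[0,0,0.01],[0,0,0]],
    [1,[0,0,0.006],[0,0,0]],
    [1,[0,0,0.005],[0,0,0]],
    [1,[0,0,0.004],[0,0,0]],
    [1,[0,0,0.004],[0,0,0]],
    [1,[0,0,0],[0,0,0]]
  ]
}}

```text
time_s: 9.58
eef_pos: [576.5, -52.7, 42.8]
ee_rot: [-0.0, 0.988, 0.151, -0.0]
force: [-0.1, 0.4, -0.0]
grip_width: 0.005
grip_force: 0.0
```

Request:
{"api": "servo_tool", "payload": {
  "commands": [
    [1,[-0.00345,-9e-05,0],[0,0,0.5]],
    [1,[-0.00345,-9e-05,0],[0,0,0.5]],
    [1,[-0.00345,-9e-05,0],[0,0,0.5]],
    [1,[-0.00345,-9e-05,0],[0,0,0.5]],
    [1,[-0.00345,-9e-05,0],[0,0,0.5]],
    [1,[-0.00345,-9e-05,0],[0,0,0.5]],
    [1,[-0.00345,-9e-05,0],[0,0,0.5]],
    [1,[-0.00345,-9e-05,0],[0,0,0.5]],
    [1,[-0.00345,-9e-05,0],[0,0,0.5]],
    [1,[-0.00345,-9e-05,0],[0,0,0.5]]
  ]
}}

```text
time_s: 10.42
eef_pos: [543.0, -54.5, 43.8]
ee_rot: [0.0, 0.994, -0.111, 0.001]
force: [1.4, -1.2, -0.4]
grip_width: -0.001
grip_force: 0.7
```

Request:
{"api": "servo_tool", "payload": {
  "commands": [
    [1,[-0.00345,-9e-05,0],[0,0,0.5]],
    [1,[-0.00345,-9e-05,0],[0,0,0.5]],
    [1,[-0.00345,-9e-05,0],[0,0,0.5]],
    [1,[-0.00345,-9e-05,0],[0,0,0.5]],
    [1,[-0.00345,-9e-05,0],[0,0,0.5]],
    [1,[-0.00345,-9e-05,0],[0,0,0.5]],
    [1,[-0.00345,-9e-05,0],[0,0,0.5]],
    [1,[-0.00345,-9e-05,0],[0,0,0.5]],
    [1,[-0.00345,-9e-05,0],[0,0,0.5]],
    [1,[-0.00345,-9e-05,0],[0,0,0.5]]
  ]
}}

```text
time_s: 11.25
eef_pos: [512.5, -38.5, 43.7]
ee_rot: [-0.0, 0.931, -0.364, 0.0]
force: [0.1, -0.3, -0.6]
grip_width: 0.0
grip_force: 0.0
```

Request:
{"api": "servo_tool", "payload": {
  "commands": [
    [1,[0,0,0],[0,0,0]],
    [1,[0,0,-0.004],[0,0,0]],
    [1,[0,0,-0.006],[0,0,0]],
    [1,[0,0,-0.01],[0,0,0]],
    [1,[0,0,-0.012],[0,0,0]],
    [1,[0,0,-0.012],[0,0,0]],
    [1,[0,0,-0.012],[0,0,0]],
    [1,[0,0,-0.01],[0,0,0]],
    [1,[0,0,0],[0,0,0]]
  ]
}}

```text
time_s: 12.0
eef_pos: [513.5, -38.8, 111.8]
ee_rot: [-0.0, 0.932, -0.363, 0.002]
force: [0.9, -0.5, 0.9]
grip_width: -0.004
grip_force: 0.0
```

```bash
python3 w.py w3
```

```text
12.0 [513.5 -38.8 111.8] [-2.000e-04  9.319e-01 -3.627e-01  2.100e-03] [ 0.91 -0.49  0.94]
```

View pics/w3.png

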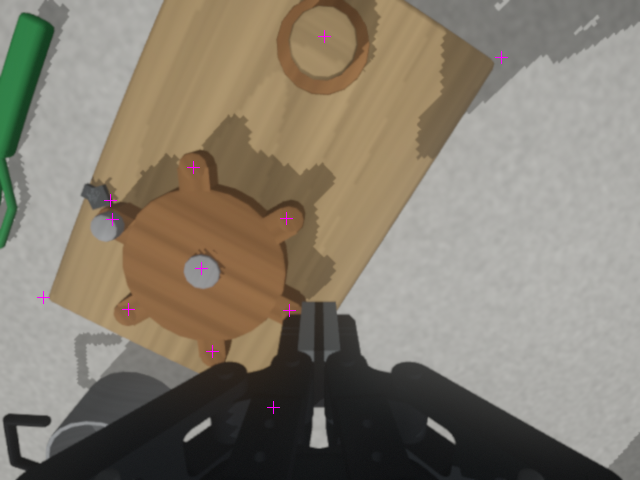

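The stud at (105,227) sits on the lobe facing the pointer at (96,195), so the wheel is set. The button top is at (323,42), about 2 mm toward own +y from the model, so I use (597,-116). Next I move over it.

Request:
{"api": "servo_tool", "payload": {
  "commands": [
    [1,[0.019,0.0001,0],[0,0,0]],
    [1,[0.019,0.0001,0],[0,0,0]],
    [1,[0.019,0.0001,0],[0,0,0]],
    [1,[0.019,0.0001,0],[0,0,0]],
    [1,[0.019,0.0001,0],[0,0,0]],
    [1,[0.0187,0.0001,0],[0,0,0]],
    [1,[0,0,0.015],[0,0,0]],
    [1,[0,0,0.015],[0,0,0]],
    [1,[0,0,0.015],[0,0,0]],
    [1,[0,0,0.008],[0,0,0]]
  ]
}}

```text
time_s: 12.88
eef_pos: [594.7, -115.5, 53.8]
ee_rot: [-0.0, 0.932, -0.363, -0.002]
force: [-0.3, 0.9, -0.4]
grip_width: 0.0
grip_force: 0.0
```

Request:
{"api": "servo_tool", "payload": {
  "commands": [
    [1,[0,0,0.001],[0,0,0]],
    [1,[0,0,0.001],[0,0,0]],
    [1,[0,0,0.001],[0,0,0]],
    [1,[0,0,0],[0,0,0]]
  ]
}}

```text
time_s: 13.22
eef_pos: [596.0, -115.9, 53.9]
ee_rot: [0.0, 0.932, -0.363, 0.001]
force: [-0.5, -0.0, 0.6]
grip_width: 0.004
grip_force: 0.0
```

Request:
{"api": "servo_tool", "payload": {
  "commands": [
    [1,[0,0,0.0015],[0,0,0]],
    [1,[0,0,0.0015],[0,0,0]],
    [1,[0,0,0.0015],[0,0,0]],
    [1,[0,0,0.0015],[0,0,0]],
    [1,[0,0,0.001],[0,0,0]],
    [1,[0,0,0],[0,0,0]],
    [1,[0,0,0],[0,0,0]]
  ]
}}

```text
time_s: 13.8
eef_pos: [595.8, -115.8, 46.5]
ee_rot: [-0.0, 0.932, -0.363, 0.0]
force: [-0.1, 0.9, 1.5]
grip_width: 0.001
grip_force: 1.1
```

Request:
{"api": "servo_tool", "payload": {
  "commands": [
    [1,[0,0,0.001],[0,0,0]],
    [1,[0,0,0.001],[0,0,0]],
    [1,[0,0,0.001],[0,0,0]],
    [1,[0,0,0],[0,0,0]]
  ]
}}

```text
time_s: 14.13
eef_pos: [595.8, -115.8, 43.3]
ee_rot: [0.0, 0.932, -0.363, 0.0]
force: [-0.8, 0.0, 3.7]
grip_width: 0.006
grip_force: 2.0
```

Request:
{"api": "servo_tool", "payload": {
  "commands": [
    [1,[0,0,0.0008],[0,0,0]],
    [1,[0,0,0.0008],[0,0,0]],
    [1,[0,0,0],[0,0,0]],
    [1,[0,0,0],[0,0,0]]
  ]
}}

```text
time_s: 14.47
eef_pos: [595.8, -115.8, 42.0]
ee_rot: [0.0, 0.932, -0.363, 0.0]
force: [-2.0, 1.7, 7.0]
grip_width: 0.001
grip_force: 3.4
```

Request:
{"api": "servo_tool", "payload": {
  "commands": [
    [1,[0,0,0.0005],[0,0,0]],
    [1,[0,0,0],[0,0,0]],
    [1,[0,0,0],[0,0,0]]
  ]
}}

```text
time_s: 14.72
eef_pos: [595.9, -115.8, 42.0]
ee_rot: [0.0, 0.932, -0.363, 0.0]
force: [-3.5, 0.5, 10.0]
grip_width: -0.004
grip_force: 5.2
```

The button has bottomed: z stays at 42.0 and the force is 10 N, against 5 N at full travel. I lift off and clear the view.

Request:
{"api": "servo_tool", "payload": {
  "commands": [
    [1,[0,0,-0.002],[0,0,0]],
    [1,[0,0,-0.002],[0,0,0]],
    [1,[0,0,-0.003],[0,0,0]],
    [1,[0,0,-0.005],[0,0,0]],
    [1,[0,0,-0.012],[0,0,0]],
    [1,[0,0,-0.02],[0,0,0]],
    [1,[0,0,-0.025],[0,0,0]],
    [1,[0,0,-0.03],[0,0,0]],
    [1,[0,0,-0.03],[0,0,0]],
    [1,[0,0,-0.02],[0,0,0]]
  ]
}}

```text
time_s: 15.55
eef_pos: [596.1, -115.9, 194.0]
ee_rot: [0.0, 0.932, -0.363, 0.002]
force: [-0.3, -0.2, 0.0]
grip_width: -0.001
grip_force: 0.0
```

Request:
{"api": "servo_tool", "payload": {
  "commands": [
    [1,[0,0.025,0],[0,0,0]],
    [1,[0,0.025,0],[0,0,0]],
    [1,[0,0.025,0],[0,0,0]],
    [1,[0,0.025,0],[0,0,0]],
    [1,[0,0.025,0],[0,0,0]],
    [1,[0,0.025,0],[0,0,0]],
    [1,[0,0.025,0],[0,0,0]],
    [1,[0,0.025,0],[0,0,0]],
    [1,[0,0,0],[0,0,0]],
    [1,[0,0,0],[0,0,0]]
  ]
}}

```text
time_s: 16.38
eef_pos: [460.0, -263.7, 190.9]
ee_rot: [0.0, 0.931, -0.364, 0.0]
force: [0.5, 0.5, -0.1]
grip_width: 0.001
grip_force: 0.0
```

```bash
python3 - <<'E'
from rig import *
from h import *
c=capture('top');s=sense();print(s['time_s'],s['eef_pos'],s['force'].round(2))
a=cv2.resize(c['pixels'][165:340,250:490],None,fx=3,fy=3,interpolation=cv2.INTER_CUBIC);cv2.imwrite('pics/topf.png',a[:,:,::-1])
E
```

```text
16.4333 [ 460.58894608 -263.01071939  190.74582212] [0.37 0.16 0.77]
```

View pics/topf.png

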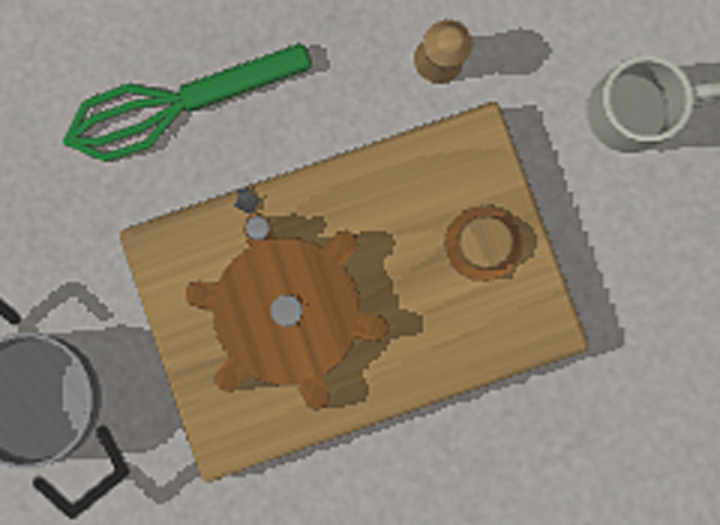

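The final view shows the stud lobe at the pointer (257,228 beside 247,200) and the button up at (487,243). The timer and toys are where they were.

```bash
python3 -c "
from rig import *
print(finish_job())"
```

```text
the job is handed in; nothing more can be done
None
```

The job is handed in: the wheel was turned three clicks clockwise so the stud rests at the pointer, the start button was pressed fully and came back up, and the final camera view shows the timer and the toys in view undisturbed (16.4 s used of 51 s).

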